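# Roll a sample tube onto the reading line, lock it and trigger the reader

## Robot

A 6-joint arm with a two-finger parallel gripper is mounted at the origin on a cart in front of the work surface, level with it; the furniture and walls round the work are solid. World frame = base frame: x ahead of the robot, y to its left, z up, the work surface at z = 0. Lengths are in mm, angles in rad, forces in N, time in s.
With the tool pointing down it reaches from about 400 to 925 mm from the base axis. Payload 12.5 kg.
Tool frame: the origin (TCP) lies midway between the tips of the shut fingers; the grasp point (between the pads) lies 19 mm behind it; z points along the fingers, y is the line along which they close (so a half turn about z gives the same grasp; the last joint's range is limited). The gripper opens to 95 mm and grips with 3 to 60 N. Pads are 20 mm wide; open, the fingers measure 119 mm over their backs; the gripper's body (75 mm by 180 mm) begins 59 mm behind the grasp point.
Start: joints at [-1.343, 0.491, 1.559, -0, 1.092, -0.106], TCP at [204.796, -590.515, 187.861] pointing down, gripper open.
Joint ranges: [-3.1, 3.1], [-0.84, 2.19], [0.05, 2.79], [-1.13, 4.28], [0.06, 2.93], [-2.69, 2.69]. Speed limits (rad/s): [2.22, 2.22, 2.79, 3.14, 3.14, 3.14].

## Interface

Orientations are given as [roll, pitch, yaw] about the fixed x, y, z axes, in that order (R = Rz(yaw) Ry(pitch) Rx(roll)).
In Python, from cell import readout, eyes, env gives the robot as it stands.
- The arm moves only by the tool move_arm, never from a script. Its argument "plan" is a list of rows, each a list of 3 entries, a list of its own where there are three numbers: the turn, a rotation vector about the tool's x, y, z in degrees, then the shift along the tool's x, y, z in m, then the gripper command: -1 is shut, 1 is fully open, values between are in proportion. In form: [[[ax, ay, az], [x, y, z], jaw], ...]. A call has 1 to 5 rows; each row is the pose to reach, as a shift and turn from the pose commanded when the call began, along the tool's axes at that moment; what a row does not reach only later rows make up. A row lasts 1/8 s, in which the tool goes at most 62.5 mm and 10.7 degrees, less where a joint would pass 70% of its speed; a pose out of reach is approached as far as the arm can. A call with a gripper value outside its range is refused whole. The fingers move at their own pace and stop on an object; the grip force is fixed at half the most. Time passes only in rows, so rows that repeat a pose let the fingers close. It gives the time, the measured TCP pose, the force, the opening and the grip force at its end, in the units of the state.
- readout.state(): the state, without advancing time (a new reading comes with each control period).
- eyes.read_camera(name): name is "scene" or "top"; returns a dict with "img" (480x640x3 uint8, red, green, blue), "K" (3x3 intrinsics, pixels), "extrinsics" (4x4, takes a point from camera to world coordinates). Camera axes: x right, y up, looking along -z (the intrinsics and any distortion apply to the point x, -y, -z); pixel columns grow to the right and rows downward; lengths in mm; the calibration is good to about 2 mm. A picture is of the moment at which its call begins. There is no depth.
- env.job_done(): hands the job in; it is judged then, once.
Trained networks look in a picture, given as the dict that the camera call returned (one of the last four; its "shot" number tells which), for a name from the list of things; names that differ only in an ending like _2 or _b are one class to them, and where a whole thing is asked for, a point or a joint stands for the part that bears it (a point fixed in the world has none). Each returns a list of dicts, best first, with "score" (0 to 1); they miss things now and then, are a little off and sometimes report something else, mostly with a low value. They report only what shows in the picture. A call takes as long as a camera call. They do not tell look-alikes from the thing itself.
- eyes.cut_out(picture, name): "mask" (480x640 bool, what is visible of it) and "uv" ([column, row] in pixels, amid what is visible of it).
The state is a dict: "t": time; "joints": joint angles; "qvel": joint speeds; "tau": joint torques, N m; "eef_pos": TCP position; "tcp_rot": TCP orientation; "ft_force": force on the tool from outside, world axes, zero at the start; "moment": the same for the moment, N m; "opening": opening from 0.0 (shut) to 1.0 (fully open); "grip_force": force on a finger pad.
Only numpy, scipy, OpenCV 4.12 (cv2) and the standard library are available. Lean on these libraries where they do the work, as an engineer would, in place of code of your own. Each camera call takes 0.05 s, during which the arm holds its last target. There are 200 camera calls.

## Task

Without gripping or lifting anything, roll the lying sample tube over the mat with your fingertips until it rests squarely along the white reading line, between the two end marks. Then press the orange tab of the raised keeper all the way down, so that the keeper holds the tube on the line, and only then press the green trigger button fully in and let it come out again. Leave the tube on the line under the closed keeper, and leave the bottles, dishes, notebook and pen around it as they are.

Things in the scene. Friction and masses are not known exactly. Their poses are not given: they have to be found in the camera images.
- tube: Sealed tube lying on the mat: pale, bar-code label, blue cap. Smooth cylinder, 30 mm diameter (cap flush), 100 mm long, 40-75 g. Origin mid-axis; x along the tube to the cap; y, z turn as it rolls. Starts 65-95 mm from the line on its +y side, within 0.05 rad of parallel. Pushed from the side below mid-height it rolls; a tip set against its upper shoulder (over 20 mm above the mat) wedges.
- stage: Fixed aluminium stage, 200 x 270 mm; origin under its centre, axes as the line. Dark mat, top 15 mm above the bench; 6 mm lips at y = -82, +124 mm. Pushed at 50 mm/s a tube coasts up to 8 mm. A fingertip pressing its top with 3-5 N and moving sideways rolls it half as far as the finger. Reader head at x = -20, y = -100 to -140 mm, 48 mm wide, top 105 mm above the bench.
- read_line (a point): Middle of the white line (3 mm wide) on the mat, at mat height. x along the line, away from the robot at yaw 0, towards the keeper's hinge; y across it, away from the reader head, towards the side where the tube starts; z up. Two short cross marks (end marks) at x = -70 and +70 mm.
- keeper (a joint): Hinged steel hold-down (keeper), rad: 0 = down on its stop; starts raised, 0.75 to 1.0; stiff hinge (0.06 N m friction, no spring) stays where left. Axis parallel to the line's y; when down the arm lies over the line, pointing to -x. 44-68 mm from the hinge an inverted channel, 37 mm wide inside, straddles the tube's far end with 3.5 mm play each side, roof 4 mm above it.
- keeper_hinge (a point): Middle of the keeper's hinge axis: straight above the line's own axis, 100 mm in +x from the line's middle, 36 mm above the mat. Axes as those of the line. The bracket round it is 24 mm along x, 31 mm along y, its top 39 mm above the mat.
- keeper_tab (a point): Middle of the upper face of the orange finger tab (24 x 26 mm) at the keeper's free end, 70 mm from the hinge axis; moves with the keeper. Keeper down: 43 mm above the mat, 30 mm in +x from the line's middle. z = normal of the tab's upper face, x towards the hinge.
- trigger (a joint): Travel of the green push button of the reader's trigger box, m: 0 = out, 0.006 = fully down. Spring return; about 1.5 N to start it, 5 N at the bottom.
- trigger_top (a point): Middle of the top of the green button (28 mm diameter), 54 mm above the bench; moves with the button. It stands in a 44 mm steel ring (top 44 mm above the bench) on a light grey box, 70 x 95 x 32 mm, fixed to the bench.
- bottle_blue: Bystander, loose: amber bottle with the blue label and black cap, 36 mm diameter, 74 mm tall. Origin at the centre of its underside. To be left alone.
- bottle_pink: Bystander, loose: amber bottle with the pink label and black cap, 36 mm diameter, 76 mm tall. Origin at the centre of its underside. To be left alone.
- dish_low: Bystander, loose: lower of the two stacked petri dishes, 90 mm diameter, 15 mm thick. Origin at the centre of its underside. To be left alone.
- dish_high: Bystander, loose: upper of the two stacked petri dishes, 90 mm diameter, 15 mm thick. Origin at the centre of its underside. To be left alone.
- notebook: Bystander, loose: closed dark green notebook, 151 x 107 x 10 mm. Origin at the centre of its underside. To be left alone.
- ballpoint: Bystander, loose: white and blue ballpoint lying on the notebook, 143 mm long, 10 mm thick. Origin at the centre of its underside. To be left alone.
Things that resemble listed ones, but are neither listed nor needed, are in the scene too. Of the things that look like the tube, the largest one is meant.

How it is judged (in metres and radians):
On the way, in this order (a step that is already met when the one before it is completed fails the run):
1. the tube is rolled: it has turned more than 60 degrees about its own axis while lying on the mat (angle between tube's own z axis and vertical above 1.05 rad and z of tube in the frame of read_line below 0.018 m), for 0.02 s.
2. the tube rests along the white line between the end marks, keeper still up (y of tube in the frame of read_line between -0.0055 and 0.0055 m and x of tube in the frame of read_line between -0.02 and 0.02 m and angle between the x axis of tube and the x axis of read_line, either way round below 0.14 rad and z of tube in the frame of read_line between 0.012 and 0.018 m and linear speed of tube below 0.01 m/s and value of joint keeper above 0.3 rad), for 0.2 s.
3. the keeper is fully down over the tube (y of tube in the frame of read_line between -0.0055 and 0.0055 m and x of tube in the frame of read_line between -0.02 and 0.02 m and angle between the x axis of tube and the x axis of read_line, either way round below 0.14 rad and z of tube in the frame of read_line between 0.012 and 0.018 m and value of joint keeper below 0.08 rad), for 0.2 s.
4. the trigger button is pressed in (value of joint trigger above 0.0045 m and value of joint keeper below 0.08 rad), for 0.02 s.
At the end, for the whole second after the job is handed in: Tube at rest on the mat, axis within 5.5 mm of the line, within 0.14 rad of parallel, within 20 mm of the middle between the end marks; keeper down (under 0.08 rad); trigger pressed past 4.5 mm after that and out again (under 1.2 mm) (all of step 3 and linear speed of tube below 0.01 m/s and value of joint trigger below 0.0012 m); the robot touches nothing.
It fails at once if the tube is lifted off the mat or tipped up on end (z of tube in the frame of read_line above 0.023 m or angle between tube's own x axis and vertical below 1.3 rad or angle between tube's own x axis and vertical above 1.84 rad).
It fails at once if the tube falls off the stage (z of tube in the frame of read_line below 0.008 m).
It fails at once if the trigger is pressed before the keeper holds the tube on the line (value of joint trigger above 0.003 m and (not (value of joint keeper below 0.08 rad) or not (y of tube in the frame of read_line between -0.0055 and 0.0055 m))).
It fails at once if a bystander is pushed aside or knocked over (moved more than 15 mm) (distance of any of bottle_blue, bottle_pink, dish_low, dish_high, notebook, ballpoint from where it was at the start of the episode above 0.015 m).
It also fails if it takes over 58 s, if anything falls off the work surface, if the arm or the gripper's body presses on something with over 40 N, if the wrist force passes 120 N, or if a joint passes its speed limit or range.

## Working session

There is one attempt and no reset: what is moved stays moved. The work goes in short steps, Python scripts to look and compute and a tool call to move; the robot and the scene stay as the last step left them, time stands still between calls to the robot, and variables do not carry over. Pictures are saved under pics/ and viewed, at most 10 in all, crops included, and the job is handed in when it is done.

Besides the shell and the picture viewer there is one more tool, called after ">>>" as a command line: name --argument value ..., lists and objects as JSON in quotes. move_arm: Moves the arm, as the interface text tells. Its arguments: {"type":"object","properties":{"plan":{"type":"array","items":{"type":"array"}}},"required":["plan"]}

```bash
mkdir -p pics; ls
python3 - <<'E'
from cell import readout, eyes, env
import cv2, numpy as np
s=readout.state(); print({k:np.round(v,3).tolist() for k,v in s.items()})
for n in ("scene","top"):
    p=eyes.read_camera(n); cv2.imwrite(f"pics/{n}0.png",p["img"][:,:,::-1])
    print(n,p["K"].tolist(),np.round(p["extrinsics"],4).tolist(),[k for k in p])
    for o in ("tube","stage","keeper_tab","keeper","trigger_top","bottle_blue","bottle_pink","dish_high","notebook"):
        r=eyes.cut_out(p,o); print(o,[(round(float(d["score"]),2),np.round(d["uv"]).tolist(),int(d["mask"].sum())) for d in r[:4]])
E
```

```text
pics
{'t': 0.0, 'joints': [-1.343, 0.492, 1.559, 0.0, 1.092, -0.106], 'qvel': [0.001, -0.001, 0.001, -0.0, 0.002, -0.001], 'tau': [0.0, -61.265, -25.819, 0.069, 0.048, -0.0], 'eef_pos': [204.739, -590.226, 187.273], 'tcp_rot': [-3.141, -0.0, 0.334], 'ft_force': [-0.04, -0.369, 0.894], 'moment': [0.007, 0.033, -0.034], 'grip_force': 0.0, 'opening': 1.001}
scene [[518.2079548958045, 0.0, 318.4970273338544], [0.0, 518.2079548958045, 231.58761066861197], [0.0, 0.0, 1.0]] [[-0.6086, 0.5809, -0.5405, -80.5573], [-0.7935, -0.4451, 0.4151, 593.0112], [0.0005, 0.6815, 0.7318, 927.1554], [0.0, 0.0, 0.0, 1.0]] ['img', 'K', 'extrinsics', 'shot']
tube [(0.73, [305.0, 262.0], 502), (0.67, [276.0, 329.0], 318), (0.49, [426.0, 229.0], 173)]
stage [(0.87, [322.0, 245.0], 7461), (0.4, [221.0, 273.0], 441)]
keeper_tab [(0.47, [311.0, 209.0], 223)]
keeper [(0.77, [311.0, 207.0], 187)]
trigger_top [(0.56, [421.0, 178.0], 85)]
bottle_blue [(0.72, [238.0, 251.0], 406)]
bottle_pink [(0.74, [222.0, 272.0], 454)]
dish_high [(0.8, [387.0, 164.0], 686)]
notebook [(0.95, [198.0, 356.0], 3600)]
top [[464.30556263777487, 0.0, 323.96203998015903], [0.0, 464.30556263777487, 240.802707142719], [0.0, 0.0, 1.0]] [[-0.0272, 0.9954, -0.0916, 472.4402], [-0.9996, -0.0282, -0.0091, 105.0533], [-0.0117, 0.0913, 0.9958, 1152.983], [0.0, 0.0, 0.0, 1.0]] ['img', 'K', 'extrinsics', 'shot']
tube [(0.78, [247.0, 301.0], 195), (0.61, [308.0, 257.0], 464), (0.49, [430.0, 285.0], 255)]
stage [(0.56, [339.0, 249.0], 8425)]
keeper_tab [(0.49, [334.0, 228.0], 260)]
keeper [(0.64, [334.0, 227.0], 272)]
trigger_top []
bottle_blue []
bottle_pink [(0.63, [236.0, 232.0], 195)]
dish_high [(0.87, [466.0, 192.0], 1096), (0.46, [181.0, 284.0], 2604)]
notebook [(0.83, [181.0, 282.0], 2412)]
```

Run:
```python
import cv2
a=cv2.imread("pics/top0.png")[150:375,150:450]; cv2.imwrite("pics/top0c.png",cv2.resize(a,(800,600),interpolation=cv2.INTER_CUBIC))
a=cv2.imread("pics/scene0.png")[130:370,160:480]; cv2.imwrite("pics/scene0c.png",cv2.resize(a,(800,600),interpolation=cv2.INTER_CUBIC))
```

```text
(no output)
```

View pics/top0.png

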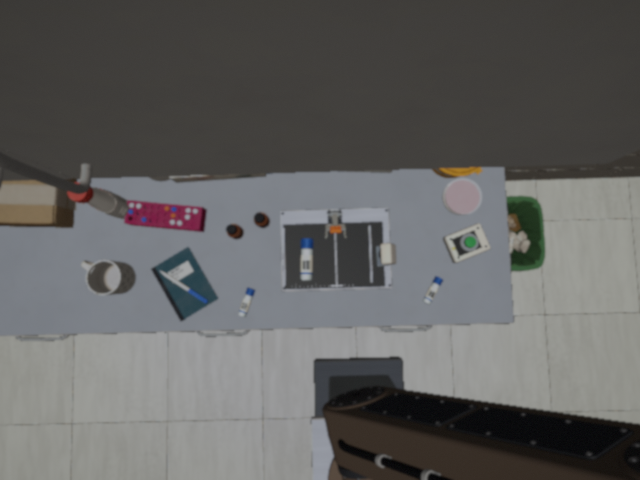

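View pics/top0c.png

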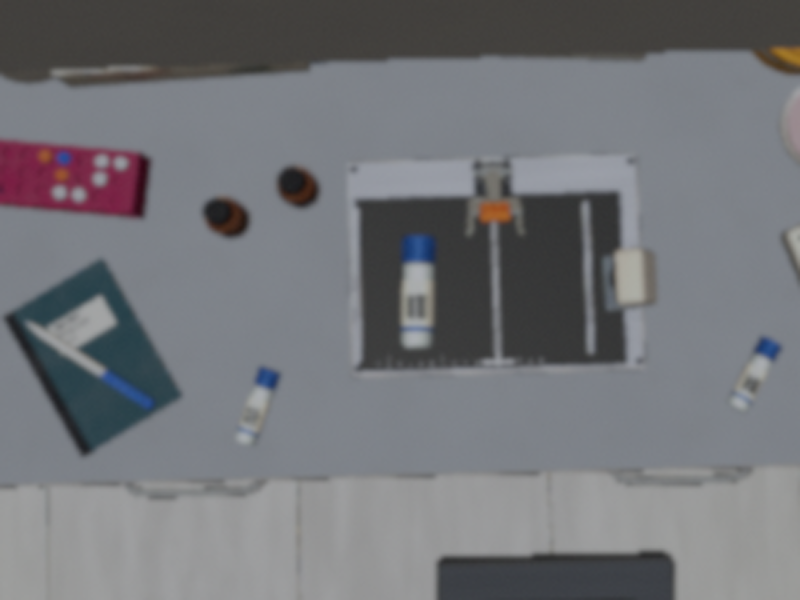

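View pics/scene0c.png

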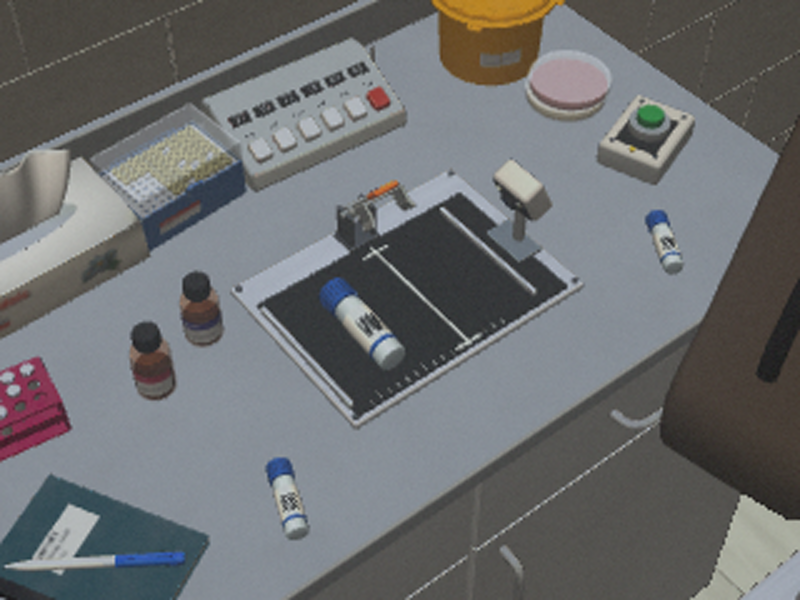

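The tube on the mat is the one at top (307,259), scene (305,262). The look-alikes are the smaller tubes at top (247,301) and (433,289), lying on the bench; the one on the mat is clearly the largest. The line runs through top (335,230)–(337,285), and the raised keeper has its orange tab at top (335,229). The green button is at top (470,242) and scene (421,178). The crop already confirms the choice, so next I measure.

```bash
cat > h.py <<'E'
import numpy as np, cv2
from cell import readout, eyes, env
def back(p,uv,z):
    K,E=p["K"],np.array(p["extrinsics"]); uv=np.atleast_2d(uv).astype(float)
    d=np.c_[(uv[:,0]-K[0][2])/K[0][0],-(uv[:,1]-K[1][2])/K[1][1],-np.ones(len(uv))]@E[:3,:3].T
    o=E[:3,3]; return o+d*((z-o[2])/d[:,2])[:,None]
def proj(p,X):
    E=np.array(p["extrinsics"]);c=(np.atleast_2d(X)-E[:3,3])@E[:3,:3];K=p["K"]
    return np.c_[K[0][0]*c[:,0]/-c[:,2]+K[0][2],K[1][1]*-c[:,1]/-c[:,2]+K[1][2]]
def tube(p,near=None):
    best=None
    for d in eyes.cut_out(p,"tube"):
        m=d["mask"]; X=back(p,np.argwhere(m)[:,::-1],30.)[:,:2]
        if near is not None and np.hypot(*(X.mean(0)-near))>130: continue
        if best is None or len(X)>len(best): best=X
    if best is None: return None
    (c,s,a)=cv2.minAreaRect(best.astype(np.float32)); w,v=np.linalg.eigh(np.cov(best.T)); ax=v[:,1]*np.sign(v[0,1])
    return np.array(c),s,np.arctan2(ax[1],ax[0]),len(best)
E
python3 - <<'E'
from h import *
for n in ("scene","top"):
    p=eyes.read_camera(n); im=p["img"].astype(int); g=im.min(2)
    t=tube(p,[480,150] if 0 else None); print(n,"tube",t)
    # line: bright pixels near guess segment
    a,b=((np.array([311,233.]),np.array([346,266.])) if n=="scene" else (np.array([335,237.]),np.array([337,283.])))
    pts=[]
    d=(b-a)/np.hypot(*(b-a)); nn=np.array([-d[1],d[0]])
    for f in np.linspace(0.1,.9,40):
        q=a+f*(b-a); o=np.linspace(-4,4,33); xs=q+o[:,None]*nn
        v=cv2.remap(g.astype(np.float32),xs[:,:1].astype(np.float32),xs[:,1:].astype(np.float32),cv2.INTER_LINEAR).ravel()
        w=np.clip(v-np.median(v)-15,0,None)
        if w.sum()>0: pts.append(xs.T@w/w.sum())
    X=back(p,pts,15.)[:,:2]; l=cv2.fitLine(X.astype(np.float32),cv2.DIST_HUBER,0,.01,.01).ravel()
    print("line",l, "yaw",np.arctan2(l[1],l[0]) if l[0]>0 else np.arctan2(-l[1],-l[0]))
    cr=[[310,230.8],[347.2,267.2]] if n=="scene" else [[336.8,285.4]]
    print("marks",back(p,cr,15.).round(1).tolist())
    G=(im[:,:,1]>im[:,:,0]*1.6)&(im[:,:,1]>im[:,:,2]*1.4)&(im[:,:,1]>60)
    G[:, :400]=0; G[:,500:]=0; uv=np.argwhere(G)[:,::-1]; print("green",len(uv),uv.mean(0),back(p,uv.mean(0),54.))
    for o,c in (("keeper_tab",None),("trigger_top",None),("bottle_blue",74),("bottle_pink",76)):
        r=eyes.cut_out(p,o)
        if r: print(o,r[0]["uv"],back(p,r[0]["uv"],c or 54).round())
    O=(im[:,:,0]>im[:,:,1]*1.6)&(im[:,:,0]>120)&(im[:,:,1]>im[:,:,2]*1.3); O[:, :300]=0;O[:,345:]=0;O[:195]=0;O[240:]=0; uv=np.argwhere(O)[:,::-1]; print("orange",len(uv),uv.mean(0),[back(p,uv.mean(0),z).round(1).tolist() for z in (95,100,105,110)])
E
```

```text
scene tube (array([535.77423096, 160.58360291]), (32.1820182800293, 112.95965576171875), np.float64(-0.057872923225279434), 518)
line [9.9999177e-01 4.0620537e-03 5.3180420e+02 8.9677620e+01] yaw 0.004062065
marks [[607.6, 90.3, 15.0], [466.4, 91.1, 15.0]]
green 62 [419.59677419 175.41935484] [[ 562.78314889 -227.40106458   54.        ]]
keeper_tab [314.7, 209.7] [[627.  61.  54.]]
trigger_top [418.4, 178.7] [[ 556. -216.   54.]]
bottle_blue [237.4, 250.5] [[612. 283.  74.]]
bottle_pink [219.7, 272.9] [[580. 346.  76.]]
orange 23 [312.69565217 205.47826087] [[[607.3, 81.6, 95.0]], [[603.2, 84.7, 100.0]], [[599.1, 87.8, 105.0]], [[594.9, 90.9, 110.0]]]
top tube (array([534.1328125 , 160.03991699]), (29.180089950561523, 99.41619110107422), np.float64(-0.0423673617837906), 500)
line [ 9.9999923e-01 -1.2428503e-03  5.3137219e+02  8.8367256e+01] yaw -0.0012428506
marks [[467.0, 87.1, 15.0]]
green 84 [469.80952381 241.5952381 ] [[ 561.84937986 -230.07631604   54.        ]]
keeper_tab [335.9, 226.2] [[608.  86.  54.]]
trigger_top [469.4, 238.7] [[ 569. -229.   54.]]
bottle_blue [260.7, 219.8] [[625. 262.  74.]]
bottle_pink [339.9, 249.9] [[549.  78.  76.]]
orange 57 [335.26315789 229.29824561] [[[595.5, 88.1, 95.0]], [[594.9, 88.2, 100.0]], [[594.3, 88.3, 105.0]], [[593.7, 88.4, 110.0]]]
```

Line middle is about (537, 89, 15) with yaw about 0. The tube is at (535, 160), 71 mm from the line, with yaw -0.045. The button is at (562, -229, 54) and the hinge at (637, 89). 

I'll straddle the tube loosely with the open fingers, closing across the line with clearance on both sides so nothing is gripped. Then I'll roll it by pushing with one finger, while the other one limits the coasting.

>>> move_arm --plan '[[[0,0,9.5],[0.0466,-0.0368,0],0.1],[[0,0,19.1],[0.0932,-0.0736,0],0.1],[[0,0,19.1],[0.14,-0.11,0],0.1],[[0,0,19.1],[0.1864,-0.1472,0],0.1],[[0,0,19.1],[0.233,-0.184,0],0.1]]'

```text
t: 2.22
eef_pos: [365.4, -338.7, 188.1]
tcp_rot: [3.141, -0.0, 0.0]
ft_force: [0.3, -0.4, -0.2]
opening: 0.566
grip_force: 0.0
```

>>> move_arm --plan '[[[0,0,0],[0.025,-0.055,0],0.1],[[0,0,0],[0.05,-0.11,0],0.1],[[0,0,0],[0.075,-0.165,0],0.1],[[0,0,0],[0.1,-0.22,0],0.1],[[0,0,0],[0.12,-0.275,0],0.1]]'

```text
t: 2.85
eef_pos: [485.3, -63.4, 188.0]
tcp_rot: [3.141, -0.001, 0.0]
ft_force: [0.5, 0.0, -0.0]
opening: 0.552
grip_force: 0.0
```

>>> move_arm --plan '[[[0,0,0],[0.01,-0.055,0],0.1],[[0,0,0],[0.02,-0.11,0],0.1],[[0,0,0],[0.035,-0.165,0],0.1],[[0,0,0],[0.047,-0.224,0.02],0.1],[[0,0,0],[0.047,-0.224,0.06],0.1]]'

```text
t: 3.48
eef_pos: [532.6, 162.4, 128.1]
tcp_rot: [-3.141, -0.004, 0.005]
ft_force: [0.7, -0.4, -0.0]
opening: 0.55
grip_force: 0.0
```

>>> move_arm --plan '[[[0,0,0],[0,0,0.03],0.1],[[0,0,0],[0,0,0.055],0.1],[[0,0,0],[0,0,0.075],0.1],[[0,0,0],[0,0,0.092],0.1],[[0,0,0],[0,0,0.105],0.1]]'

```text
t: 4.1
eef_pos: [531.5, 158.7, 22.1]
tcp_rot: [3.141, 0.0, 0.0]
ft_force: [1.1, -0.4, -0.9]
opening: 0.549
grip_force: 0.0
```

Run:
```python
from h import *
s=readout.state(); print(s["eef_pos"],s["ft_force"],s["opening"])
p=eyes.read_camera("scene"); print(tube(p,[535,150]))
a=p["img"][190:310,230:390,::-1]; cv2.imwrite("pics/s1.png",cv2.resize(a,(800,600),interpolation=cv2.INTER_CUBIC))
```

```text
[531.48358213 158.71516921  22.0824772 ] [ 1.13179994 -0.43050676 -0.87798852] 0.5490256510842848
(array([523.59979248, 160.36392212]), (94.4410629272461, 33.48401641845703), np.float64(-0.14998763143152868), 406)
```

View pics/s1.png

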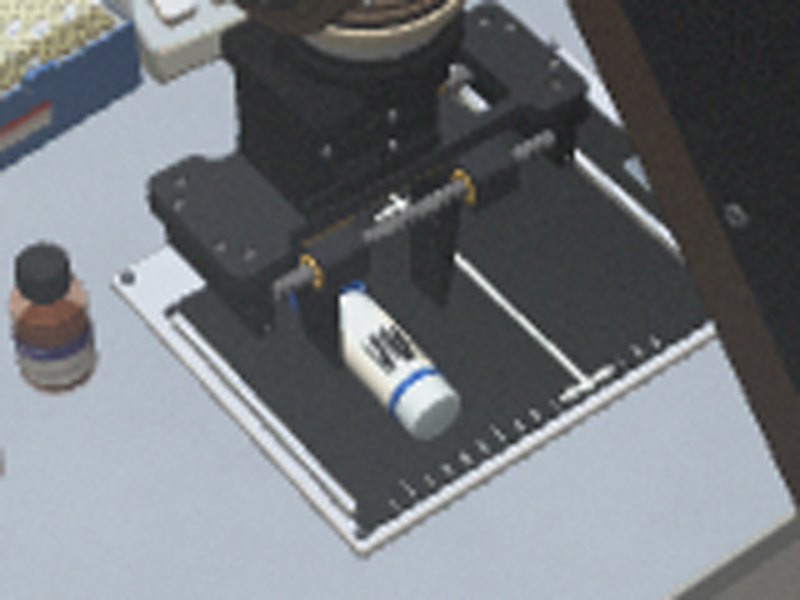

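The fingers straddle the tube without touching it, one on each side at crop (320,330) and (430,260). I'll narrow the gap to about 42 mm and roll the tube towards -y.

>>> move_arm --plan '[[[0,0,0],[0,0,0],-0.12],[[0,0,0],[0,0.003,0],-0.12],[[0,0,0],[0,0.006,0],-0.12],[[0,0,0],[0,0.01,0],-0.12],[[0,0,0],[0,0.014,0],-0.12]]'

```text
t: 4.82
eef_pos: [531.5, 144.4, 22.9]
tcp_rot: [3.142, -0.0, 0.0]
ft_force: [-0.8, 0.0, -0.6]
opening: 0.439
grip_force: 0.0
```

>>> move_arm --plan '[[[0,0,0],[0,0.004,0],-0.12],[[0,0,0],[0,0.008,0],-0.12],[[0,0,0],[0,0.012,0],-0.12],[[0,0,0],[0,0.016,0],-0.12],[[0,0,0],[0,0.02,0],-0.12]]'

```text
t: 5.45
eef_pos: [531.4, 124.5, 22.8]
tcp_rot: [3.142, 0.0, 0.0]
ft_force: [-0.5, 0.5, 0.0]
opening: 0.439
grip_force: 0.0
```

Run:
```python
from h import *
s=readout.state(); print(s["eef_pos"],s["ft_force"],s["opening"])
p=eyes.read_camera("scene"); print(tube(p,[535,130]))
a=p["img"][190:310,230:390,::-1]; cv2.imwrite("pics/s2.png",cv2.resize(a,(800,600),interpolation=cv2.INTER_CUBIC))
```

```text
[531.43061564 124.48463748  22.78287522] [-0.49363808  0.51535641  0.00902337] 0.4393601850037454
(array([533.87780762, 160.57023621]), (31.1929988861084, 111.67134857177734), np.float64(-0.014899106287112211), 457)
```

View pics/s2.png

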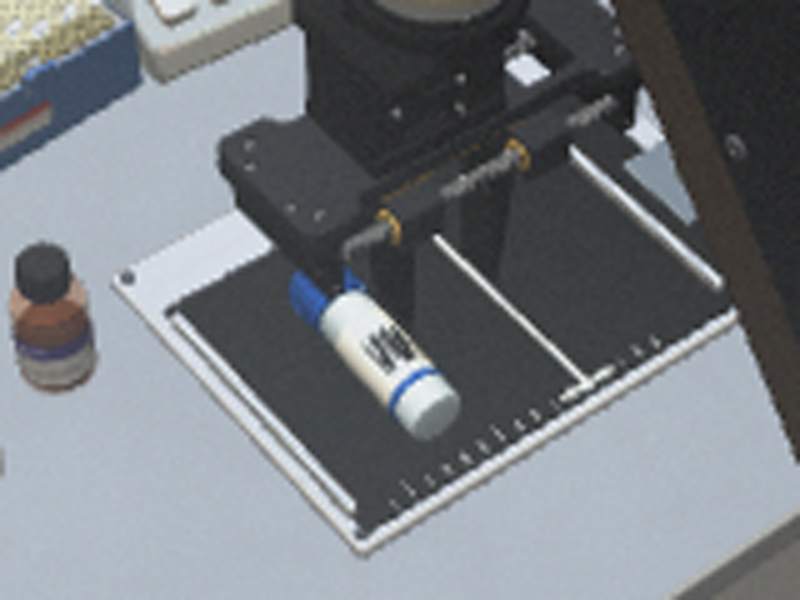

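The picture shows the tube unmoved at crop (375,350), with both fingers now on its -y side. That doesn't fit the reported pose, so I'll project the expected fingertips into both images before going on.

Run:
```python
from h import *
s=readout.state(); e=s["eef_pos"]; print(s["t"],e,s["opening"],s["joints"])
for n in ("scene","top"):
    p=eyes.read_camera(n); print(n,tube(p,[535,130]))
    im=p["img"][:,:,::-1].copy(); im=cv2.resize(im,None,fx=5,fy=5,interpolation=cv2.INTER_CUBIC)
    for X,c in (([*e[:2],e[2]],(0,0,255)),([e[0],e[1]-21,e[2]],(0,255,0)),([e[0],e[1]+21,e[2]],(0,255,0)),([e[0],e[1]+33,e[2]],(0,255,255)),([585,160,30],(255,0,255)),([485,160,30],(255,0,255)),([467,89,15],(255,255,0)),([607,89,15],(255,255,0))):
        q=proj(p,X)[0]*5+2; cv2.circle(im,tuple(int(v) for v in q),5,c,-1)
    u,v=(230,190) if n=="scene" else (260,190)
    c=im[v*5:v*5+600,u*5:u*5+700]; out=c if n=="scene" else np.hstack([out,c])
out=cv2.resize(out,(800,343)); cv2.imwrite("pics/s3.png",out)
```

```text
5.55 [531.48445998 124.35871089  22.82285875] 0.44346075742087 [ 1.08883966e-01  6.06331403e-01  1.90487137e+00 -1.90841567e-04
  6.30365846e-01  1.67977653e+00]
scene (array([532.79986572, 160.03507996]), (31.068326950073242, 108.85093688964844), np.float64(-0.011437104176441218), 444)
top None
```

View pics/s3.png

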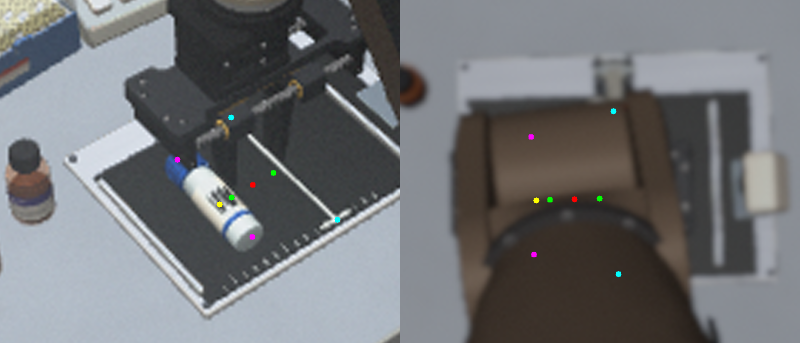

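Run:
```python
from h import *
e=readout.state()["eef_pos"]; print(e)
p=eyes.read_camera("scene"); im=p["img"][:,:,::-1]
g=(255*(im/255.)**.45).astype(np.uint8); g=cv2.resize(g[205:285,265:365],None,fx=8,fy=7.5,interpolation=cv2.INTER_CUBIC)
for y in (e[1]-21,e[1]-33,e[1]+21,e[1]+33):
    for x in (-10,10):
        q=(proj(p,[e[0]+x,y,e[2]])[0]-[265,205])*[8,7.5]+4; cv2.circle(g,(int(q[0]),int(q[1])),4,(0,0,255) if y<e[1] else (0,255,0),-1)
cv2.imwrite("pics/s4.png",g)
```

```text
[531.45924384 124.79653701  22.80207345]
```

View pics/s4.png

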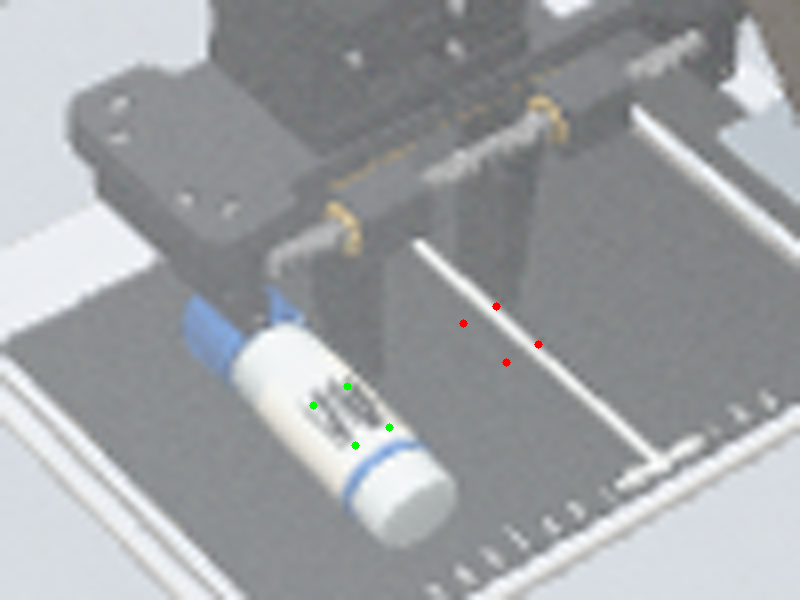

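The left finger is drawn exactly in the right columns (310–385), but both fingers end about 40 crop px higher than the projected tips, so the tips may really sit higher than I assume. I'll step clear of the tube and probe the mat gently to find the true tip height.

>>> move_arm --plan '[[[0,0,0],[0,0.01,0],-0.12],[[0,0,0],[0,0.02,0],-0.12],[[0,0,0],[0,0.02,0.003],-0.12],[[0,0,0],[0,0.02,0.005],-0.12],[[0,0,0],[0,0.02,0.007],-0.12]]'

```text
t: 6.42
eef_pos: [531.4, 104.9, 15.6]
tcp_rot: [3.142, 0.0, 0.001]
ft_force: [0.5, 0.1, 0.0]
opening: 0.442
grip_force: 0.0
```

>>> move_arm --plan '[[[0,0,0],[0,0,0.001],-0.12],[[0,0,0],[0,0,0.002],-0.12],[[0,0,0],[0,0,0.003],-0.12]]'

```text
t: 6.8
eef_pos: [531.5, 104.8, 12.8]
tcp_rot: [3.142, -0.0, 0.001]
ft_force: [-0.7, -1.0, -0.4]
opening: 0.438
grip_force: 0.0
```

Run:
```python
from h import *
s=readout.state(); print(s["eef_pos"],s["ft_force"],s["moment"],s["opening"])
p=eyes.read_camera("scene"); print(tube(p,[535,130]))
im=p["img"]; g=cv2.cvtColor(im,cv2.COLOR_RGB2GRAY); e=s["eef_pos"]
for y in (-27,27):
    q=proj(p,[e[0],e[1]+y,e[2]])[0]; print(q)
    for v in range(int(q[1])-20,int(q[1])+6): print(v,g[v,int(q[0])-9:int(q[0])+10].tolist())
```

```text
[531.46503277 104.79745686  12.76781369] [-0.74420667 -1.02385838 -0.4292555 ] [ 0.04512014 -0.01885764 -0.00928532] 0.4382762709526174
(array([536.44195557, 161.27037048]), (115.73798370361328, 31.594627380371094), np.float64(-0.04782338697288001), 514)
[333.78995518 247.93247781]
227 [70, 88, 121, 117, 104, 54, 64, 52, 47, 46, 53, 49, 43, 44, 38, 52, 58, 57, 55]
228 [67, 69, 96, 87, 90, 51, 49, 48, 45, 45, 45, 43, 43, 43, 46, 54, 56, 60, 57]
229 [64, 64, 65, 63, 63, 55, 43, 48, 44, 49, 43, 44, 39, 41, 42, 60, 57, 56, 60]
230 [57, 49, 53, 62, 63, 49, 49, 47, 44, 45, 47, 42, 43, 45, 43, 58, 64, 58, 59]
231 [50, 51, 50, 62, 61, 51, 48, 45, 48, 48, 48, 41, 41, 41, 52, 59, 59, 59, 58]
232 [51, 51, 52, 61, 62, 48, 49, 48, 46, 45, 47, 42, 41, 44, 53, 60, 60, 60, 62]
233 [49, 51, 54, 60, 63, 48, 49, 48, 46, 48, 46, 40, 45, 42, 52, 57, 58, 61, 58]
234 [52, 51, 50, 63, 64, 48, 45, 47, 48, 48, 45, 44, 45, 43, 60, 60, 62, 60, 57]
235 [48, 57, 61, 63, 60, 46, 47, 45, 48, 48, 48, 44, 42, 47, 63, 61, 58, 58, 59]
236 [61, 63, 59, 62, 63, 45, 47, 47, 50, 46, 41, 47, 48, 44, 60, 60, 61, 61, 57]
237 
[... 2835 characters left out ...]
6 [102, 129, 141, 82, 160, 68, 70, 70, 66, 65, 64, 66, 66, 66, 63, 67, 62, 67, 66]
257 [101, 102, 112, 61, 108, 169, 66, 66, 67, 65, 67, 66, 65, 68, 65, 66, 68, 64, 64]
258 [150, 106, 71, 101, 67, 107, 120, 67, 65, 68, 66, 69, 69, 67, 66, 67, 67, 65, 65]
259 [113, 143, 101, 70, 100, 67, 180, 118, 67, 65, 64, 63, 68, 67, 64, 67, 65, 68, 66]
260 [72, 150, 149, 105, 71, 64, 111, 180, 118, 67, 68, 67, 66, 66, 67, 66, 65, 64, 63]
261 [107, 81, 194, 148, 146, 66, 101, 195, 179, 109, 66, 67, 63, 69, 66, 65, 65, 66, 64]
262 [103, 64, 120, 228, 230, 185, 226, 231, 228, 217, 106, 65, 66, 65, 67, 66, 67, 67, 67]
263 [147, 142, 108, 199, 230, 231, 232, 230, 179, 172, 146, 70, 68, 66, 66, 66, 68, 67, 66]
```

There's no contact even at TCP z 12.8, although the mat is at 15. So the opened fingertips do sit well above the nominal TCP. I'll estimate by how much from the image edges.

Run:
```python
from h import *
e=readout.state()["eef_pos"]; p=eyes.read_camera("scene")
for z in (13,25,30,35,40):
    print(z,[proj(p,[e[0]+dx,e[1]+y,z])[0].round(1).tolist() for y,dx in ((-33,-10),(-21,-10),(21,-10),(33,-10),(-21,10))])
```

```text
13 [[338.5, 249.3], [334.5, 251.6], [320.2, 260.1], [316.0, 262.5], [329.2, 246.5]]
25 [[338.6, 245.9], [334.6, 248.2], [320.2, 256.7], [316.0, 259.1], [329.2, 243.1]]
30 [[338.7, 244.4], [334.7, 246.8], [320.2, 255.3], [316.0, 257.7], [329.3, 241.7]]
35 [[338.8, 243.0], [334.7, 245.4], [320.2, 253.8], [316.0, 256.3], [329.3, 240.2]]
40 [[338.8, 241.5], [334.8, 243.9], [320.2, 252.4], [316.0, 254.9], [329.3, 238.8]]
```

The real tips are about 23 mm above the TCP at this opening, which explains the fingers passing just over the tube. I'll go up, back over y=160, and descend that much deeper.

>>> move_arm --plan '[[[0,0,0],[0,0,-0.035],-0.12],[[0,0,0],[0,-0.03,-0.035],-0.12],[[0,0,0],[0,-0.0555,-0.035],-0.12],[[0,0,0],[0,-0.0555,-0.035],-0.12],[[0,0,0],[0,-0.0555,-0.025],-0.12]]'

```text
t: 7.58
eef_pos: [531.7, 159.9, 37.8]
tcp_rot: [3.142, -0.001, 0.001]
ft_force: [-0.4, -0.0, -0.0]
opening: 0.44
grip_force: 0.0
```

>>> move_arm --plan '[[[0,0,0],[0,0,0.01],-0.12],[[0,0,0],[0,0,0.018],-0.12],[[0,0,0],[0,0,0.024],-0.12],[[0,0,0],[0,0,0.03],-0.12],[[0,0,0],[0,0,0.034],-0.12]]'

```text
t: 8.2
eef_pos: [531.4, 160.2, 3.4]
tcp_rot: [3.141, 0.0, 0.0]
ft_force: [0.3, -0.3, 0.2]
opening: 0.441
grip_force: 0.0
```

>>> move_arm --plan '[[[0,0,0],[0,0,0.003],-0.12],[[0,0,0],[0,0.004,0.003],-0.12],[[0,0,0],[0,0.008,0.003],-0.12],[[0,0,0],[0,0.012,0.003],-0.12],[[0,0,0],[0,0.016,0.003],-0.12]]'

```text
t: 8.82
eef_pos: [531.5, 143.9, 1.0]
tcp_rot: [3.142, -0.0, 0.0]
ft_force: [0.4, 0.3, -0.2]
opening: 0.442
grip_force: 0.0
```

Run:
```python
from h import *
s=readout.state(); print(s["eef_pos"],s["ft_force"],s["opening"])
p=eyes.read_camera("scene"); print(tube(p,[535,140]))
a=p["img"][190:310,230:390,::-1]; a=(255*(a/255.)**.6).astype(np.uint8); cv2.imwrite("pics/s5.png",cv2.resize(a,(800,600),interpolation=cv2.INTER_CUBIC))
```

```text
[531.53079902 143.88752882   0.9607155 ] [ 0.39434651  0.30332843 -0.15962018] 0.44222121231732286
(array([515.21740723, 152.102005  ]), (32.76006317138672, 75.77056884765625), np.float64(-0.22130358537450606), 310)
```

View pics/s5.png

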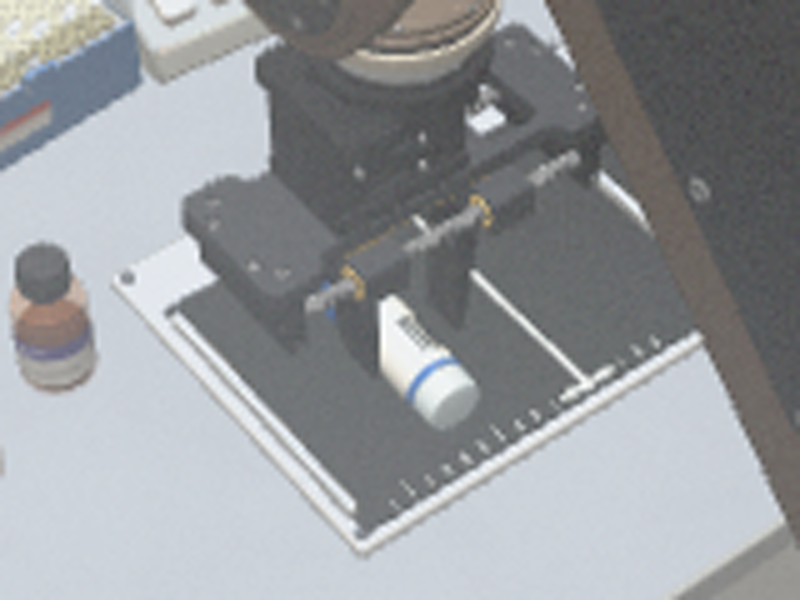

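Now it works: the tube sits between the fingers at crop (425,360), and its bar code has turned, so it's rolling. On I go.

>>> move_arm --plan '[[[0,0,0],[0,0.004,0],-0.12],[[0,0,0],[0,0.008,0],-0.12],[[0,0,0],[0,0.012,0],-0.12],[[0,0,0],[0,0.016,0],-0.12],[[0,0,0],[0,0.02,0],-0.12]]'

```text
t: 9.55
eef_pos: [531.5, 123.9, 0.8]
tcp_rot: [3.141, -0.0, 0.0]
ft_force: [-0.7, 0.4, -0.0]
opening: 0.441
grip_force: 0.0
```

>>> move_arm --plan '[[[0,0,0],[0,0.004,0],-0.12],[[0,0,0],[0,0.008,0],-0.12],[[0,0,0],[0,0.012,0],-0.12],[[0,0,0],[0,0.016,0],-0.12],[[0,0,0],[0,0.02,0],-0.12]]'

```text
t: 10.18
eef_pos: [531.5, 104.0, 0.8]
tcp_rot: [3.142, -0.0, 0.0]
ft_force: [0.1, 0.7, 0.4]
opening: 0.439
grip_force: 0.0
```

>>> move_arm --plan '[[[0,0,0],[0,0.002,0],-0.16],[[0,0,0],[0,0.004,0],-0.2],[[0,0,0],[0,0.006,0],-0.24],[[0,0,0],[0,0.008,0],-0.26],[[0,0,0],[0,0.009,0],-0.27]]'

```text
t: 10.8
eef_pos: [531.4, 95.1, 0.8]
tcp_rot: [3.142, 0.0, 0.0]
ft_force: [0.6, -0.8, -0.5]
opening: 0.368
grip_force: 0.0
```

Run:
```python
from h import *
s=readout.state(); print(s["eef_pos"],s["ft_force"],s["opening"],s["grip_force"])
for n in ("scene","top"):
    p=eyes.read_camera(n); print(tube(p,[535,100]))
```

```text
[531.44188366  95.13685161   0.79319303] [ 0.61691186 -0.83316801 -0.51517105] 0.3681479416291606 0.04395063500851393
(array([512.91693115,  99.27468872]), (31.163253784179688, 77.48077392578125), np.float64(-0.17848674266282444), 286)
None
```

>>> move_arm --plan '[[[0,0,0],[0,0.0015,0],-0.28],[[0,0,0],[0,0.003,0],-0.29],[[0,0,0],[0,0.0045,0],-0.3],[[0,0,0],[0,0.006,0],-0.31],[[0,0,0],[0,0.006,0],-0.31]]'

```text
t: 11.62
eef_pos: [531.5, 89.1, 0.8]
tcp_rot: [3.141, -0.0, 0.0]
ft_force: [0.5, -0.3, -0.2]
opening: 0.344
grip_force: 0.0
```

>>> move_arm --plan '[[[0,0,0],[0,0,0],-0.31],[[0,0,0],[0,0,0],-0.2],[[0,0,0],[0,0,0],-0.1],[[0,0,0],[0,0,0],-0.05],[[0,0,0],[0,0,0],-0.05]]'

```text
t: 12.25
eef_pos: [531.5, 89.2, 0.8]
tcp_rot: [3.142, -0.0, 0.0]
ft_force: [0.6, -0.7, -0.2]
opening: 0.473
grip_force: 0.0
```

>>> move_arm --plan '[[[0,0,0],[0,0,-0.01],-0.05],[[0,0,0],[0,0,-0.03],-0.05],[[0,0,0],[0,0,-0.06],-0.05],[[0,0,0],[-0.03,0,-0.11],-0.05],[[0,0,0],[-0.08,0,-0.14],-0.05]]'

```text
t: 12.88
eef_pos: [451.7, 89.2, 143.1]
tcp_rot: [-3.142, -0.003, 0.0]
ft_force: [-0.3, 0.2, 0.7]
opening: 0.475
grip_force: 0.0
```

>>> move_arm --plan '[[[0,0,0],[-0.01,0.06,0],-1],[[0,0,0],[-0.01,0.12,0],-1],[[0,0,0],[-0.01,0.18,0],-1],[[0,0,0],[-0.01,0.24,0],-1],[[0,0,0],[-0.01,0.3,0],-1]]'

```text
t: 13.5
eef_pos: [441.3, -212.9, 141.7]
tcp_rot: [3.141, -0.001, 0.0]
ft_force: [0.5, 0.5, -0.4]
opening: 0.023
grip_force: 0.0
```

Run:
```python
from h import *
s=readout.state(); print(s["eef_pos"],s["ft_force"],s["opening"],s["grip_force"])
for n in ("scene","top"):
    p=eyes.read_camera(n); print(tube(p,[535,100])); im=p["img"].astype(int)
    O=(im[:,:,0]>im[:,:,1]*1.6)&(im[:,:,0]>120)&(im[:,:,1]>im[:,:,2]*1.3); O[:, :300]=0;O[:,345:]=0;O[:195]=0;O[240:]=0; uv=np.argwhere(O)[:,::-1]; print("orange",len(uv),uv.mean(0) if len(uv) else 0)
    a=p["img"][190:310,250:410,::-1] if n=="top" else p["img"][180:300,240:400,::-1]
    a=cv2.resize(a,(400,300),interpolation=cv2.INTER_CUBIC); out=a if n=="scene" else np.hstack([out,a])
cv2.imwrite("pics/s6.png",out)
```

```text
[ 441.3163304  -212.87150816  141.68610695] [ 0.50214957  0.51349743 -0.39549452] 0.02293209255251742 0.0
(array([533.65197754,  90.88329315]), (34.108924865722656, 117.67121124267578), np.float64(-0.051123020926203834), 529)
orange 25 [313.04 205.4 ]
(array([532.19519043,  90.96924591]), (26.710161209106445, 99.28782653808594), np.float64(-0.013970703506400157), 467)
orange 56 [335.53571429 229.30357143]
```

View pics/s6.png

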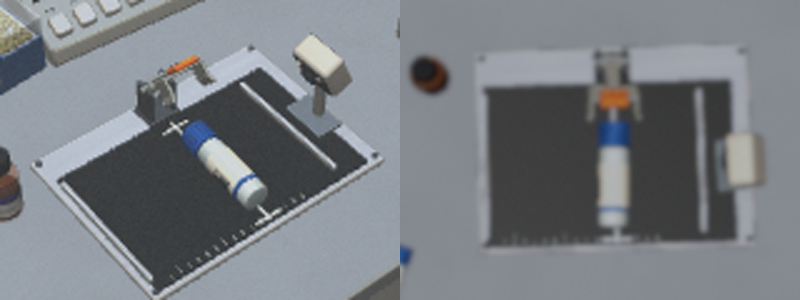

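The tube lies along the line: scene crop (220,165), top crop (613,175), axis y about 90.9 against the line's 89–90, yaw about -0.02. The keeper is still up. Next I press the tab with the fingers shut.

>>> move_arm --plan '[[[0,0,0],[0.025,-0.055,-0.005],-1],[[0,0,0],[0.05,-0.11,-0.005],-1],[[0,0,0],[0.075,-0.165,-0.005],-1],[[0,0,0],[0.1,-0.22,-0.005],-1],[[0,0,0],[0.125,-0.275,-0.005],-1]]'

```text
t: 14.32
eef_pos: [566.2, 68.0, 146.4]
tcp_rot: [3.142, -0.0, 0.002]
ft_force: [0.5, -1.2, 0.0]
opening: 0.002
grip_force: 0.0
```

>>> move_arm --plan '[[[0,0,0],[0.023,-0.027,0],-1],[[0,0,0],[0.023,-0.027,0],-1],[[0,0,0],[0.023,-0.027,0.007],-1],[[0,0,0],[0.023,-0.027,0.014],-1]]'

```text
t: 14.82
eef_pos: [588.7, 90.8, 131.5]
tcp_rot: [3.141, 0.0, -0.0]
ft_force: [0.1, 1.0, -0.8]
opening: 0.001
grip_force: 0.0
```

>>> move_arm --plan '[[[0,0,0],[0,0.001,0.01],-1],[[0,0,0],[-0.001,0.001,0.018],-1],[[0,0,0],[-0.003,0.001,0.026],-1],[[0,0,0],[-0.006,0.001,0.033],-1],[[0,0,0],[-0.009,0.001,0.039],-1]]'

```text
t: 15.45
eef_pos: [580.2, 90.3, 92.4]
tcp_rot: [3.141, 0.0, 0.0]
ft_force: [0.6, 0.1, -1.6]
opening: 0.006
grip_force: 0.0
```

Run:
```python
from h import *
s=readout.state(); print(s["eef_pos"],s["ft_force"])
for n in ("scene",):
    p=eyes.read_camera(n); print(tube(p,[535,100])); im=p["img"].astype(int)
    O=(im[:,:,0]>im[:,:,1]*1.6)&(im[:,:,0]>110)&(im[:,:,1]>im[:,:,2]*1.3); O[:, :300]=0;O[:,345:]=0;O[:195]=0;O[250:]=0; uv=np.argwhere(O)[:,::-1]; print("orange",len(uv),uv.mean(0) if len(uv) else 0)
    for t in (.82,.6,.4,.2,0): print(t,proj(p,[637-70*np.cos(t)+7*np.sin(t),89,51+70*np.sin(t)+7*np.cos(t)])[0].round(1))
```

```text
[580.17831842  90.26732547  92.35352687] [ 0.60578225  0.10162425 -1.56835046]
(array([534.15643311,  89.94387817]), (36.02638626098633, 119.40128326416016), np.float64(-0.06928392997974492), 550)
orange 15 [309.93333333 207.        ]
0.82 [313.5 206.2]
0.6 [316.5 212.3]
0.4 [318.6 217.9]
0.2 [320.1 223.2]
0 [320.8 228. ]
```

The tab hasn't moved although the TCP is at 92. So the tips are about 23 mm short of the TCP even with the fingers shut. I'll back up, recentre over the tab, and press along its arc with that offset.

>>> move_arm --plan '[[[0,0,0],[0,0,-0.015],-1],[[0,0,0],[0.011,0.001,-0.015],-1],[[0,0,0],[0.011,0.001,-0.005],-1],[[0,0,0],[0.011,0.001,0.003],-1],[[0,0,0],[0.009,0.001,0.01],-1]]'

```text
t: 16.18
eef_pos: [588.0, 89.3, 82.1]
tcp_rot: [3.141, 0.003, 0.0]
ft_force: [-2.2, -0.2, 3.3]
opening: 0.005
grip_force: 1.8
```

>>> move_arm --plan '[[[0,0,0],[-0.003,0,0.007],-1],[[0,0,0],[-0.007,0,0.014],-1],[[0,0,0],[-0.011,0,0.021],-1],[[0,0,0],[-0.014,0,0.028],-1],[[0,0,0],[-0.016,0,0.034],-1]]'

```text
t: 16.8
eef_pos: [573.2, 89.2, 48.3]
tcp_rot: [3.141, 0.0, 0.0]
ft_force: [-0.3, -0.1, 1.1]
opening: 0.003
grip_force: 0.3
```

Run:
```python
from h import *
s=readout.state(); print(s["eef_pos"],s["ft_force"])
p=eyes.read_camera("scene"); print(tube(p,[535,100])); im=p["img"].astype(int)
O=(im[:,:,0]>im[:,:,1]*1.6)&(im[:,:,0]>110)&(im[:,:,1]>im[:,:,2]*1.3); O[:, :300]=0;O[:,345:]=0;O[:195]=0;O[250:]=0; uv=np.argwhere(O)[:,::-1]; print("orange",len(uv),uv.mean(0) if len(uv) else 0)
```

```text
[573.1895591   89.2185535   48.29678063] [-0.33941908 -0.11609178  1.05350427]
(array([533.51763916,  90.88700867]), (34.108924865722656, 115.43254089355469), np.float64(-0.06072452799299664), 519)
orange 42 [319.11904762 224.61904762]
```

It is in contact and the tab is following, now at about 0.2 rad. I'll continue down to the stop.

>>> move_arm --plan '[[[0,0,0],[-0.002,0,0.004],-1],[[0,0,0],[-0.003,0,0.007],-1],[[0,0,0],[-0.004,0,0.009],-1],[[0,0,0],[-0.004,0,0.011],-1],[[0,0,0],[-0.004,0,0.012],-1]]'

```text
t: 17.52
eef_pos: [569.4, 89.2, 36.7]
tcp_rot: [3.141, 0.0, 0.0]
ft_force: [-0.6, 0.5, 0.6]
opening: 0.005
grip_force: 0.3
```

>>> move_arm --plan '[[[0,0,0],[-0.001,0,0.001],-1],[[0,0,0],[-0.002,0,0.002],-1],[[0,0,0],[-0.002,0,0.003],-1]]'

```text
t: 17.9
eef_pos: [567.3, 89.2, 33.8]
tcp_rot: [3.141, 0.0, 0.0]
ft_force: [-0.4, -0.7, 0.7]
opening: 0.004
grip_force: 0.3
```

>>> move_arm --plan '[[[0,0,0],[0,0,0.001],-1],[[0,0,0],[0,0,0.002],-1]]'

```text
t: 18.15
eef_pos: [567.4, 89.2, 31.7]
tcp_rot: [3.141, 0.0, 0.0]
ft_force: [-0.6, 0.1, 0.7]
opening: 0.005
grip_force: 0.3
```

>>> move_arm --plan '[[[0,0,0],[0,0,0.001],-1],[[0,0,0],[0,0,0.002],-1]]'

```text
t: 18.4
eef_pos: [567.5, 89.2, 31.1]
tcp_rot: [3.141, -0.001, 0.0]
ft_force: [-7.4, -0.5, 24.7]
opening: 0.004
grip_force: 12.4
```

Run:
```python
from h import *
s=readout.state(); print(s["eef_pos"],s["ft_force"])
p=eyes.read_camera("scene"); print(tube(p,[535,100])); im=p["img"].astype(int)
O=(im[:,:,0]>im[:,:,1]*1.6)&(im[:,:,0]>110)&(im[:,:,1]>im[:,:,2]*1.3); O[:, :300]=0;O[:,345:]=0;O[:195]=0;O[250:]=0; uv=np.argwhere(O)[:,::-1]; print("orange",len(uv),uv.mean(0) if len(uv) else 0)
```

```text
[567.53111785  89.23914213  31.07779552] [-7.36324802 -0.54461394 24.72362836]
(array([531.46582031,  90.67094421]), (33.37063980102539, 103.8741683959961), np.float64(-0.008198043864347688), 438)
orange 37 [319.37837838 230.13513514]
```

Firm stop: 25 N, and the tab is at row 230, as expected for the keeper down. I'll lift off and move away, then check.

>>> move_arm --plan '[[[0,0,0],[0,0,-0.015],-1],[[0,0,0],[0,0,-0.05],-1],[[0,0,0],[0,0,-0.1],-1],[[0,0,0],[0,0.05,-0.11],-1],[[0,0,0],[0,0.11,-0.11],-1]]'

```text
t: 19.12
eef_pos: [568.1, -21.3, 141.6]
tcp_rot: [3.141, -0.003, 0.003]
ft_force: [0.9, 0.6, 1.1]
opening: 0.005
grip_force: 0.0
```

>>> move_arm --plan '[[[0,0,0],[0,0.05,0],-1],[[0,0,0],[0,0.1,0],-1],[[0,0,0],[-0.003,0.15,0],-1],[[0,0,0],[-0.005,0.207,0],-1],[[0,0,0],[-0.005,0.207,0.02],-1]]'

```text
t: 19.75
eef_pos: [563.0, -231.8, 120.9]
tcp_rot: [3.14, -0.003, -0.004]
ft_force: [0.5, 1.0, -0.7]
opening: 0.006
grip_force: 0.0
```

Run:
```python
from h import *
s=readout.state(); print(s["eef_pos"],s["ft_force"])
p=eyes.read_camera("scene"); print(tube(p,[535,100])); im=p["img"].astype(int)
O=(im[:,:,0]>im[:,:,1]*1.6)&(im[:,:,0]>110)&(im[:,:,1]>im[:,:,2]*1.3); O[:, :300]=0;O[:,345:]=0;O[:195]=0;O[250:]=0; uv=np.argwhere(O)[:,::-1]; print("orange",len(uv),uv.mean(0) if len(uv) else 0)
a=p["img"][140:290,270:470,::-1]; cv2.imwrite("pics/s7.png",cv2.resize(a,(800,600),interpolation=cv2.INTER_CUBIC))
```

```text
[ 562.9732462  -231.78298691  120.89250962] [ 0.54665404  0.95415755 -0.72158789]
(array([529.65063477,  90.36448669]), (34.028106689453125, 107.4966812133789), np.float64(-0.027871954252290793), 467)
orange 74 [320.12162162 228.63513514]
```

View pics/s7.png

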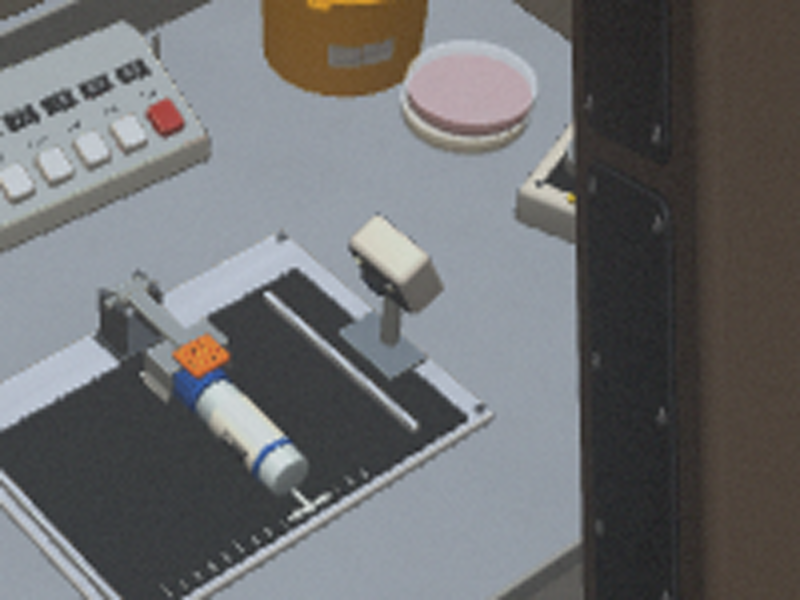

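The keeper lies flat over the capped end: the tab's centroid is (320.1, 228.6) against a model position of (320.8, 228.0), so it's down. Next is the trigger, whose top should be touched at TCP z about 27.

>>> move_arm --plan '[[[0,0,0],[0,0,0.03],-1],[[0,0,0],[0,0,0.055],-1],[[0,0,0],[0,0,0.075],-1],[[0,0,0],[0,0,0.085],-1],[[0,0,0],[0,0,0.09],-1]]'

```text
t: 20.48
eef_pos: [562.9, -227.4, 30.1]
tcp_rot: [3.141, -0.0, 0.001]
ft_force: [0.6, 0.3, -0.0]
opening: 0.003
grip_force: 0.0
```

>>> move_arm --plan '[[[0,0,0],[0,0,0.002],-1],[[0,0,0],[0,0,0.004],-1],[[0,0,0],[0,0,0.006],-1],[[0,0,0],[0,0,0.007],-1]]'

```text
t: 20.98
eef_pos: [562.9, -227.8, 23.2]
tcp_rot: [3.141, -0.001, 0.0]
ft_force: [0.6, 1.9, 3.7]
opening: 0.003
grip_force: 1.9
```

>>> move_arm --plan '[[[0,0,0],[0,0,0.001],-1],[[0,0,0],[0,0,0.002],-1],[[0,0,0],[0,0,0.003],-1],[[0,0,0],[0,0,0.0035],-1]]'

```text
t: 21.48
eef_pos: [563.1, -227.9, 21.2]
tcp_rot: [3.141, -0.001, 0.0]
ft_force: [-4.3, 3.6, 25.3]
opening: 0.005
grip_force: 12.9
```

The button is at its stop (25 N). Now I'll release it and retreat.

>>> move_arm --plan '[[[0,0,0],[0,0,-0.01],-1],[[0,0,0],[0,0,-0.03],-1],[[0,0,0],[0,0,-0.07],-1],[[0,0,0],[-0.01,0.03,-0.11],-1],[[0,0,0],[-0.05,0.06,-0.13],-1]]'

```text
t: 22.1
eef_pos: [513.3, -288.7, 151.0]
tcp_rot: [3.14, -0.002, 0.002]
ft_force: [-0.7, -0.4, -0.6]
opening: 0.005
grip_force: 0.0
```

>>> move_arm --plan '[[[0,0,0],[-0.04,0.04,0],-1],[[0,0,0],[-0.08,0.08,0],-1],[[0,0,0],[-0.1,0.12,0],-1],[[0,0,0],[-0.1,0.12,0],-1],[[0,0,0],[-0.1,0.12,0],-1]]'

```text
t: 22.72
eef_pos: [412.5, -407.3, 149.0]
tcp_rot: [-3.141, 0.001, 0.0]
ft_force: [-0.1, 0.2, 0.9]
opening: 0.005
grip_force: 0.0
```

Run:
```python
from h import *
s=readout.state(); print(s["t"],s["eef_pos"],s["ft_force"])
for n in ("scene","top"):
    p=eyes.read_camera(n); im=p["img"].astype(int); print(n,tube(p,[535,100]))
    G=(im[:,:,1]>im[:,:,0]*1.6)&(im[:,:,1]>im[:,:,2]*1.4)&(im[:,:,1]>60); G[:, :400]=0; G[:,500:]=0; uv=np.argwhere(G)[:,::-1]
    O=(im[:,:,0]>im[:,:,1]*1.6)&(im[:,:,0]>110)&(im[:,:,1]>im[:,:,2]*1.3); O[:, :300]=0;O[:,345:]=0;O[:195]=0;O[250:]=0; o=np.argwhere(O)[:,::-1]
    print(len(uv),uv.mean(0) if len(uv) else 0,len(o),o.mean(0) if len(o) else 0)
    ref=cv2.imread(f"pics/{n}0.png")[:,:,::-1]
    for k in ("bottle_blue","bottle_pink","dish_high","notebook","ballpoint"):
        r=eyes.cut_out(p,k); print(k,[d["uv"] for d in r[:2]])
```

```text
22.725 [ 412.5417544  -407.29849332  148.96179696] [-0.05024152  0.15560155  0.92166412]
scene (array([530.777771  ,  89.40533447]), (35.918609619140625, 105.21902465820312), np.float64(-0.044064911281458695), 462)
61 [419.73770492 175.36065574] 75 [320.12       228.62666667]
bottle_blue [[238.3, 253.3]]
bottle_pink [[222.1, 275.3]]
dish_high [[386.7, 160.9]]
notebook [[195.4, 356.3], [314.6, 222.0]]
ballpoint [[206.6, 352.5]]
top (array([519.98461914,  90.13066864]), (29.06304359436035, 74.92688751220703), np.float64(-0.036761768873936986), 370)
85 [469.87058824 241.61176471] 0 0
bottle_blue [[261.5, 219.7]]
bottle_pink [[232.8, 232.8], [336.0, 261.2]]
dish_high [[465.3, 194.1]]
notebook [[180.6, 282.8]]
ballpoint [[186.4, 286.3]]
```

The tube is on the line (y about 90), the keeper is down, the button is back out at its starting pixel, and the bystanders haven't moved. Handing in.

```bash
python3 -c "
from cell import env
print(env.job_done())"
```

```text
the job is handed in; nothing more can be done
None
```

I rolled the tube onto the line, pressed the keeper down over it, pressed the trigger to its stop and let it out again, then handed the job in at 22.7 s; the hand-in call returned no verdict.

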